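# Tilt-board slip test of a paddle key

## Robot

A 7-joint arm with a two-finger parallel gripper is mounted at the origin on the work surface. World frame = base frame: x ahead of the robot, y to its left, z up, the work surface at z = 0. Lengths are in mm, angles in rad, forces in N, time in s.
With the tool pointing down it reaches from about 400 to 875 mm from the base axis. Payload 19.3 kg.
Tool frame: the origin (TCP) lies at the very end of the fingers, on their centre line; the grasp point (between the pads) lies 19 mm behind it; y points along the fingers, z is the direction in which the jaws open and shut, and the axes are right-handed (so a half turn about y gives the same grasp; the last joint's range is limited). The gripper opens to 85 mm and grips with 20 to 120 N. Pads are 22 mm wide; open, the fingers measure 114 mm over their backs; the gripper's body (76 mm by 85 mm) begins 54 mm behind the grasp point. The pads swing forward as they close: fully open they stand 13 mm farther back than shut.
Start: joints at [-1.363, 0.521, -0.036, 1.599, 0.021, 1.021, -0.113], TCP at [171.42, 601.024, 231.291] pointing down, gripper open.
Joint ranges: [-2.91, 2.91], [-0.3, 2.13], [-1.5, 1.42], [0.17, 2.43], [-1.26, 4.41], [0.16, 1.93], [-2.52, 2.52]. Speed limits (rad/s): [1.89, 1.89, 2.39, 2.39, 3.01, 3.01, 3.01].

## Interface

Orientations are given as a unit quaternion [w, x, y, z].
In Python, from station import bot gives the robot as it stands. The module is installed in compiled form; this text tells all that it offers.
- The arm moves only by the tool drive_tool, never from a script. Its argument "plan" is a list of rows, each a list of 5 numbers: the shift along the world's x, y, z in m, then the turn about the world's z in rad, then the finger opening in m, from 0 to 0.0854. A call has 1 to 12 rows; each row shifts and turns the commanded pose from where the row before left it; what a row does not reach is not made up. A row lasts 1/10 s, in which the tool goes at most 50 mm and 8.59 degrees, less where a joint would pass 70% of its speed; a pose out of reach is approached as far as the arm can. A call with a gripper value outside its range is refused whole. The fingers move at their own pace and stop on an object; "grip_force" is the grip in N (left out, the last holds). Time passes only in rows, so rows that do not move let the fingers close. It gives the time, the measured TCP pose, the force and the opening at its end, in the units of the state.
- bot.get_state(): the state, without advancing time (a new reading comes with each control period).
- bot.grab_frame(name): name is "scene" or "top"; returns a dict with "pixels" (420x560x3 uint8, blue, green, red), "fx", "fy", "cx", "cy" (pixels), "eye" and "orientation" of the camera in the world. Camera axes: x right, y down, z forward; pixel columns grow to the right and rows downward; lengths in mm; the calibration is good to about 2 mm. A picture is of the moment at which its call begins. There is no depth.
- bot.sign_off(): hands the job in, once; it reports no verdict.
The state is a dict: "clock": time; "joints": joint angles; "dq": joint speeds; "effort": joint torques, N m; "tool_pos": TCP position; "tcp_rot": TCP orientation; "force": force on the tool from outside, world axes, zero at the start; "moment": the same for the moment, N m; "width": opening from 0.0 (shut) to 1.0 (fully open).
Only numpy, scipy, OpenCV 4.12 (cv2) and the standard library are available. Lean on these libraries where they do the work, as an engineer would, in place of code of your own. Each camera call takes 0.05 s, during which the arm holds its last target.

## Task

Take the black ball and slowly raise the hinged board until the paddle key slips by itself and slides down to the red stop bar; stop at once and leave the board standing at that slope, before the blue rubber-footed block beside the key slides too. Then note the angle: push the wedge along its channel by its yellow grip until you feel it bear against the brass side pin of the board, pressing it home firmly but gently, and let go of it there. Do not touch the key or the block, do not move the board again, and leave the other goods on the table alone.

Things in the scene. Friction and masses are not known exactly. Their poses are not given: they have to be found in the camera images.
- tester: Fixed grey base plate, 190 x 340 x 12 mm; origin on the table, plate spans own x -73..117, y -170..170 mm. +y runs from the hinge end to the ball end. Board hinge line: parallel to x at y = -85, z = 30 mm. Wedge channel: along y at x = 86 mm, from y = -170 to 30, floor 12 mm above the table, 39.5 mm wide between rails 12 mm high, scale ticks every 10 mm beside it
- tilt_board: Hinged plywood board 116 x 260 x 10 mm, flat at the start (top 35 mm above the table), tilts 0 to 0.8 rad about its +x. Origin on the hinge line at mid-thickness; x along the hinge, y up the board to the ball, z out of its top face. Stiff hinge: it stays where left; raising takes 6 to 11 N at the ball. Red stop bar, 12 mm high, across it near the hinge, face at y = 35 mm
- ball (a point): Centre of the black ball knob, 26 mm in diameter, on an 8 mm stem beyond the board's free edge, at (0, 300, 0) mm in the board's frame, 30 mm above the table when flat. Grip it with the fingers closing along the hinge direction (across the stem); it turns between the fingers as the board tilts
- pin (a point): Point on the axis of the brass side pin, 12 mm in diameter, that sticks out of the board's side over the channel (x 56 to 102 mm in the board's frame); the point is at (86, 100, 0) mm in the board's frame
- key: Paddle key under test: black steel base 44 x 64 x 12 mm, brass block, two red paddles, 31 mm high, about 0.2 kg; origin at its underside's centre. On the board in one of two lanes (29 mm either side of the middle), 150 to 190 mm from the hinge. Slips by itself at an unknown slope between about 0.26 and 0.44 rad; resting on the stop bar its origin is 67 mm from the hinge
- ref_block: Blue reference block with rubber foot, 44 x 50 x 33 mm, about 0.2 kg, in the other lane, 150 to 190 mm from the hinge; origin at its underside's centre. It grips better and would slip only at a slope some 0.08 to 0.12 rad steeper than the key
- wedge: Loose gauge wedge, 36 mm wide, own y -60 to 45 mm, 0.3 kg, in the channel's hinge end; origin at its underside. It is pushed along its +y (channel, towards the pin), thin end first. Its 35 degree face rises from 25 mm (y = 45) to 78 mm (y = -31) and meets the underside of the pin of the tilted board. Sliding takes 1 N; 4 to 8 N of push seats it; over 15 N on the pin is too much
- wedge_face (a point): Middle of the wedge's sloping face, at (0, 7, 51.5) mm in the wedge's frame; its own z axis is the face's outward normal, its y axis runs down the slope towards the thin end. When face and pin touch, the pin's axis is 6 mm from the face
- wedge_grip (a point): Centre of the grip zone of the yellow upright grip on the wedge's thick end, 24 mm (x) by 18 mm (y) by 37 mm high, its top 114 mm above the wedge's underside; the point is at (0, -46, 98) mm in the wedge's frame, 16 mm below the grip's top
- fan: Bystander: black cooling fan lying flat, 120 x 120 x 25 mm, origin under its centre
- screwdriver: Bystander: screwdriver lying beside the tester on the robot's side, 160 mm long
- adapter: Bystander: small brass coaxial adapter standing upright, 20 mm in diameter, 34 mm high, beside the tester
- heatsink: Bystander: aluminium heat sink, 50 x 60 x 28 mm, beside the tester
- psu_small: Bystander: blue power supply box with a round dial, 130 x 120 x 80 mm, origin under its centre

How it is judged (in metres and radians):
On the way, in this order (a step that is already met when the one before it is completed fails the run):
1. the board is tilted and the key has slid down to the stop bar (y of key in the frame of tilt_board below 0.076 m and angle between tilt_board's own z axis and vertical above 0.22 rad), for 0.2 s.
2. the wedge's face presses on the side pin with at least 3 N (contact force between wedge and tilt_board above 3 N), for 0.2 s.
At the end, for the whole second after the job is handed in: The board stands still at the slope (over 0.22 rad) where the key slipped; the key lies against the stop bar (within 9 mm); the reference block has not slid (still over 135 mm up from the hinge); the wedge stands flat in its channel with its face within 2 mm of touching the pin, at rest (all of step 1 and y of ref_block in the frame of tilt_board above 0.135 m and z of pin in the frame of wedge_face between 0.003 and 0.008 m and y of pin in the frame of wedge_face between -0.04 and 0.04 m and angle between wedge's own z axis and vertical below 0.05 rad and linear speed of wedge below 0.01 m/s and angular speed of tilt_board below 0.02 rad/s and linear speed of key below 0.02 m/s).
It fails at once if the reference block slides down the board (tilted too far) (y of ref_block in the frame of tilt_board below 0.135 m).
It fails at once if the robot touches the key or the reference block (contact force between any of the arm, the fingers and key above 0.5 N or contact force between any of the arm, the fingers and ref_block above 0.5 N).
It fails at once if the board is moved (faster than 0.2 rad/s) once the key lies at the stop bar (y of key in the frame of tilt_board below 0.076 m and angular speed of tilt_board above 0.2 rad/s).
It fails at once if the wedge is forced against the board with more than 15 N (contact force between wedge and tilt_board above 15 N).
It fails at once if a bystander is moved by more than 20 mm (distance of any of fan, screwdriver, adapter, heatsink, psu_small from where it was at the start of the episode above 0.02 m).
It also fails if it takes over 69 s, if anything falls off the work surface, if the arm or the gripper's body presses on something with over 40 N, if the wrist force passes 120 N, or if a joint passes its speed limit or range.

## Working session

There is one attempt and no reset: what is moved stays moved. The work goes in short steps, Python scripts to look and compute and a tool call to move; the robot and the scene stay as the last step left them, time stands still between calls to the robot, and variables do not carry over. Pictures are saved under pics/ and viewed, and the job is handed in when it is done.

Besides the shell and the picture viewer there is one more tool, called as a command line: name --pt "numbers of a row" for each row, then --argument value for the rest. drive_tool: Moves the arm, as the interface text tells. Its arguments: {"type":"object","properties":{"plan":{"type":"array"},"grip_force":{"type":"number"}},"required":["plan"]}

```bash
mkdir -p pics
cat > h.py <<'E'
import numpy as np,cv2
from station import bot
from scipy.spatial.transform import Rotation as R
def snap(n,f):
    d=bot.grab_frame(n); cv2.imwrite('pics/'+f,np.asarray(d['pixels'])); return d
def cam(d):
    q=d['orientation']; return R.from_quat([q[1],q[2],q[3],q[0]]).as_matrix(),np.array(d['eye'])
def ray(d,u,v):
    M,e=cam(d); r=M@np.array([(u-d['cx'])/d['fx'],(v-d['cy'])/d['fy'],1]); return e,r
def onz(d,u,v,z):
    e,r=ray(d,u,v); return e+r*(z-e[2])/r[2]
def proj(d,p):
    M,e=cam(d); c=M.T@(np.array(p)-e); return np.array([d['fx']*c[0]/c[2]+d['cx'],d['fy']*c[1]/c[2]+d['cy']])
E
python3 - <<'E'
from h import *
for n in('scene','top'):
    d=snap(n,n+'0.png'); print(n,d['fx'],d['cx'],d['cy'],d['eye'],cam(d)[0].round(3).tolist())
print(bot.get_state())
E
```

```text
scene 412.5902985982207 284.1198359324042 207.61582102881476 [946.79620194 332.00381114 971.87946768] [[-0.682, 0.622, -0.384], [0.731, 0.587, -0.347], [0.009, -0.518, -0.856]]
top 384.2130591835946 275.3062486311005 205.8672748144933 [ 359.56548121   -5.87614817 1135.85307784] [[-0.022, -0.984, 0.174], [-1.0, 0.019, -0.02], [0.016, -0.175, -0.984]]
{'clock': 0.1, 'joints': array([-1.36323058,  0.52189673, -0.03633013,  1.59994484,  0.02119142,
        1.02110906, -0.11279736]), 'dq': array([-0.00015803, -0.00083416, -0.00030375, -0.00166231, -0.00177812,
        0.00232746, -0.00076406]), 'effort': array([ 3.11103264e-03, -9.28482842e+01,  1.98395759e+00, -3.70535839e+01,
        1.81215839e-02,  5.26738615e-03, -2.98083376e-05]), 'tool_pos': array([171.32654122, 600.7482152 , 230.82140409]), 'tcp_rot': array([-0.69995453,  0.70064074, -0.09791995,  0.09786669]), 'force': array([ 0.16229655, -0.62319828,  0.35051055]), 'moment': array([0.01018364, 0.01069983, 0.0300426 ]), 'width': 1.0023022777061708}
```

View pics/scene0.png

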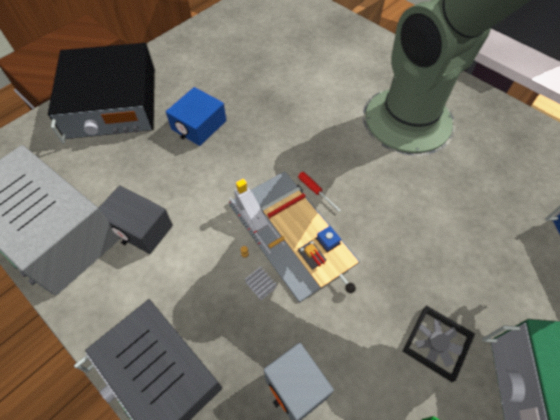

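View pics/top0.png

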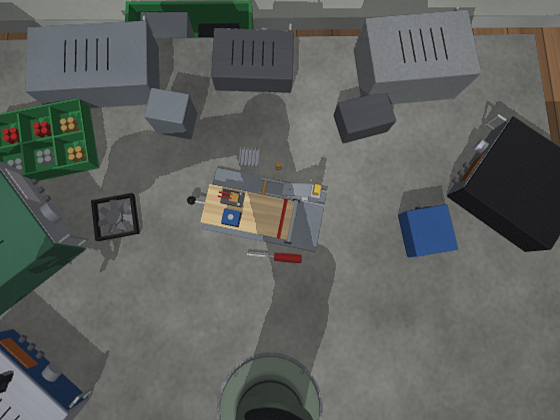

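Run:
```python
import cv2
a=cv2.imread('pics/top0.png')[140:275,170:345]; cv2.imwrite('pics/topz.png',cv2.resize(a,None,fx=4.4,fy=4.4,interpolation=cv2.INTER_CUBIC))
a=cv2.imread('pics/scene0.png')[165:310,220:370]; cv2.imwrite('pics/scz.png',cv2.resize(a,None,fx=4,fy=4,interpolation=cv2.INTER_CUBIC))
```

```text
(no output)
```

View pics/topz.png

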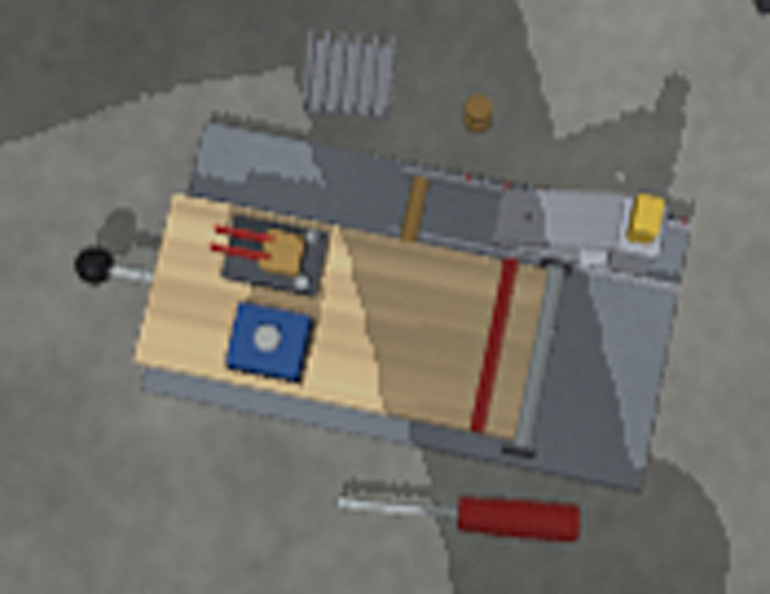

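View pics/scz.png

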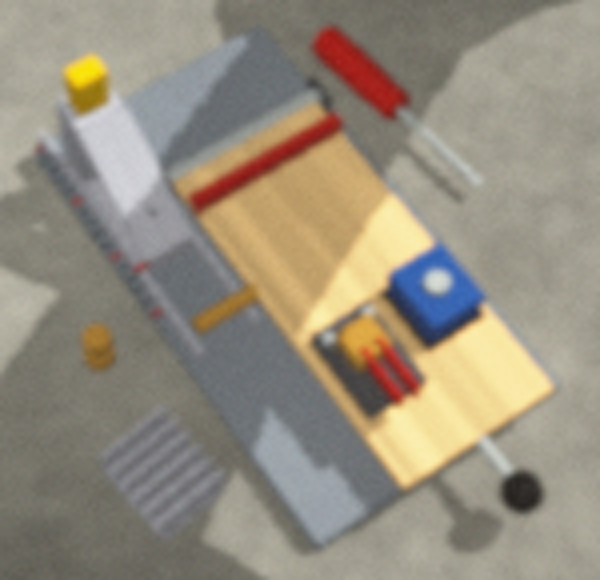

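```bash
cat > pose.py <<'E'
from h import *
from scipy.optimize import least_squares
def T(p,P):
    c,s=np.cos(p[2]),np.sin(p[2]); P=np.atleast_2d(P).astype(float)
    return np.c_[p[0]+c*P[:,0]-s*P[:,1],p[1]+s*P[:,0]+c*P[:,1],P[:,2]]
E
python3 - <<'E'
from pose import *
dt=bot.grab_frame('top');ds=bot.grab_frame('scene')
def tz(u,v):return ((u+.5)/4.4-.5+170,(v+.5)/4.4-.5+140)
def sz(u,v):return ((u+.5)/4-.5+220,(v+.5)/4-.5+165)
def ball(d,roi):
    im=d['pixels'];x0,y0,x1,y1=roi
    m=(im[y0:y1,x0:x1].max(2)<45).astype(np.uint8)
    n,l,st,c=cv2.connectedComponentsWithStats(m);k=1+np.argmax(st[1:,4]);print('ball',st[k],c[k]+[x0,y0]);return c[k]+[x0,y0]
bt=ball(dt,(180,190,200,210));bs=ball(ds,(340,275,362,300))
O=[(dt,tz(208,122),(117,170,12)),(dt,tz(692,207),(117,-170,12)),(dt,tz(641,490),(-73,-170,12)),
(dt,bt,(0,215,30)),(ds,bs,(0,215,30)),(ds,sz(318,548),(117,170,12)),(ds,sz(258,28),(-73,-170,12)),(ds,sz(40,140),(117,-170,12))]
f=lambda p:np.concatenate([proj(d,T(p,P)[0])-np.array(px) for d,px,P in O])
for d,px,P in O: print(P,onz(d,*px,P[2]).round(1))
r=least_squares(f,[600,0,-.2],loss='soft_l1');p=r.x;print(p,f(p).reshape(-1,2).round(2).tolist())
for n,P in dict(ball=(0,215,30),hinge=(0,-85,30)).items(): print(n,T(p,P)[0])
np.save('p.npy',p)
# yellow grip
for d,nm in((dt,'t'),(ds,'s')):
    im=d['pixels'].astype(int); m=((im[...,0]<70)&(im[...,1]>140)&(im[...,2]>170)).astype(np.uint8)
    n,l,st,c=cv2.connectedComponentsWithStats(m)
    for k in range(1,n):
        if st[k,4]>15: print(nm,st[k],c[k],onz(d,*c[k],105))
E
```

```text
ball [ 7  7  9  7 46] [190.86956522 199.80434783]
ball [ 7 10  6  7 19] [349.31578947 288.89473684]
(117, 170, 12) [680.1 145.1  12. ]
(117, -170, 12) [ 614.2 -184.7   12. ]
(-73, -170, 12) [ 422.8 -142.    12. ]
(0, 215, 30) [578.2 218.1  30. ]
(0, 215, 30) [583.3 217.5  30. ]
(117, 170, 12) [683.6 147.5  12. ]
(-73, -170, 12) [ 427.8 -140.1   12. ]
(117, -170, 12) [ 600.1 -184.2   12. ]
[ 5.32051316e+02  7.53444671e+00 -2.24637956e-01] [[-0.68, -1.23], [-0.07, 1.93], [-0.04, -0.08], [0.35, -0.58], [0.74, -1.07], [-0.2, 0.03], [0.68, -1.33], [-2.19, 1.82]]
ball [579.94330301 217.13253248  30.        ]
hinge [513.11727436 -75.32991279  30.        ]
t [315 184   6   9  28] [317.32142857 187.35714286] [ 591.62618282 -143.45527084  105.        ]
s [237 180   9   7  47] [240.85106383 183.10638298] [ 580.08195002 -149.83212239  105.        ]
s [306 246   8   7  39] [309.53846154 249.        ] [599.38806995  99.26490838 105.        ]
```

Run:
```python
from pose import *
p=np.load('p.npy')
for n,(x0,y0,x1,y1),f in(('top',(170,140,345,275),4),('scene',(220,165,370,310),4)):
    d=bot.grab_frame(n);im=cv2.resize(d['pixels'][y0:y1,x0:x1],None,fx=f,fy=f,interpolation=cv2.INTER_CUBIC)
    def L(P,col):
        q=np.array([proj(d,w) for w in T(p,P)]);q=((q-[x0,y0]+.5)*f).round().astype(int)
        cv2.polylines(im,[q.reshape(-1,1,2)],False,col,1)
    L([(-73,-170,12),(117,-170,12),(117,170,12),(-73,170,12),(-73,-170,12)],(0,255,0))
    L([(-58,-85,35),(58,-85,35),(58,185,35),(-58,185,35),(-58,-85,35)],(255,0,255))
    L([(0,185,30),(0,215,30)],(255,255,0))
    L([(56,15,30),(102,15,30)],(0,255,255))
    L([(66.2,-170,24),(66.2,30,24)],(0,0,255));L([(105.7,-170,24),(105.7,30,24)],(0,0,255))
    L([(-58,-50,47),(58,-50,47)],(255,255,255))
    cv2.imwrite('pics/ov_%s.png'%n,im)
```

```text
(no output)
```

View pics/ov_top.png

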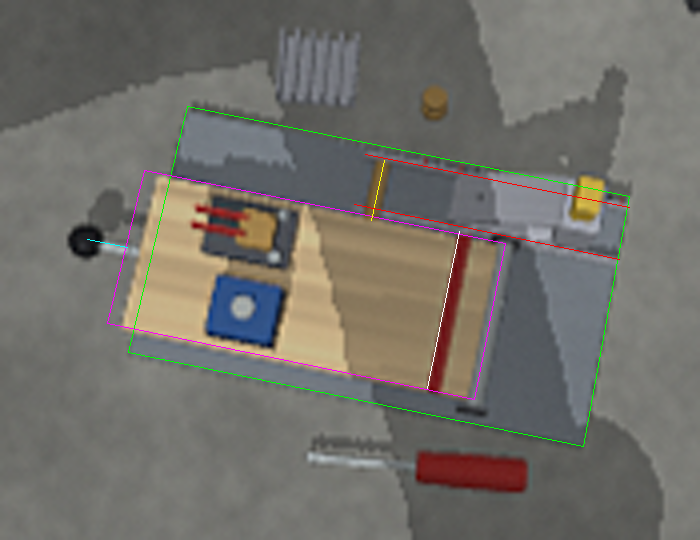

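View pics/ov_scene.png

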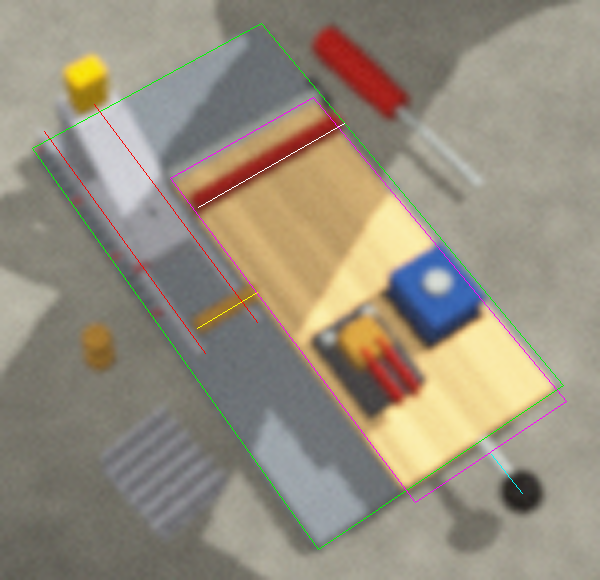

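Run:
```python
from pose import *
s=bot.get_state();q=s['tcp_rot'];M=R.from_quat([q[1],q[2],q[3],q[0]]).as_matrix()
print(M.round(3)); a=np.arctan2(M[1,2],M[0,2]);p=np.load('p.npy')
print(a,'to tester x',p[2]-a,'tester y',p[2]+np.pi/2-a, s['tool_pos'])
```

```text
[[ 0.962 -0.     0.274]
 [-0.274 -0.     0.962]
 [ 0.    -1.    -0.   ]]
1.292920581710719 to tester x -1.5175585373812754 tester y 0.05323778941362112 [171.41074371 600.92829784 231.10793129]
```

drive_tool --pt "0.0341 -0.032 0 -0.1265 0.085" --pt "0.0341 -0.032 0 -0.1265 0.085" --pt "0.0341 -0.032 0 -0.1265 0.085" --pt "0.0341 -0.032 0 -0.1265 0.085" --pt "0.0341 -0.032 0 -0.1265 0.085" --pt "0.0341 -0.032 0 -0.1265 0.085" --pt "0.0341 -0.032 0 -0.1265 0.085" --pt "0.0341 -0.032 0 -0.1265 0.085" --pt "0.0341 -0.032 0 -0.1265 0.085" --pt "0.0341 -0.032 0 -0.1265 0.085" --pt "0.0341 -0.032 0 -0.1265 0.085" --pt "0.0341 -0.032 0 -0.1265 0.085" --grip_force 30

```text
clock: 1.5
tool_pos: [581.8, 215.7, 231.4]
tcp_rot: [0.439, -0.439, 0.554, -0.554]
force: [1.1, 0.1, -0.2]
width: 0.996
```

drive_tool --pt "0 0 0 0 0.07" --pt "0 0 0 0 0.07" --pt "0 0 0 0 0.07"

```text
clock: 1.8
tool_pos: [580.0, 217.9, 231.1]
tcp_rot: [0.441, -0.441, 0.553, -0.552]
force: [-0.1, -0.8, 0.3]
width: 0.82
```

Run:
```python
from pose import *
s=bot.get_state();q=s['tcp_rot'];M=R.from_quat([q[1],q[2],q[3],q[0]]).as_matrix()
print(M.round(3),s['tool_pos'],s['clock'],s['force'],np.arctan2(M[1,2],M[0,2]))
snap('scene','s1.png')
d=snap('top','t1.png')
```

```text
[[-0.221 -0.001  0.975]
 [-0.975  0.    -0.221]
 [-0.    -1.    -0.001]] [580.0093064  217.88017116 231.13813809] 1.8 [-0.08418303 -0.82326444  0.33540996] -0.22331291044643356
```

View pics/s1.png

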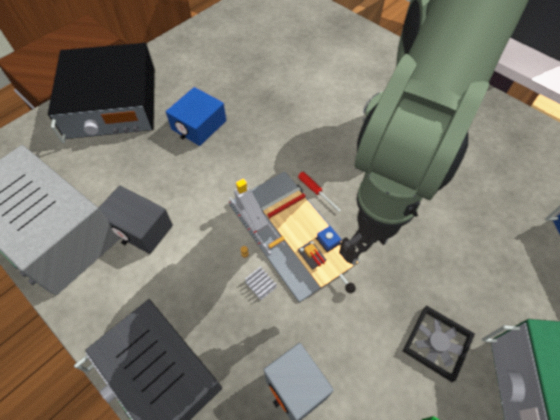

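View pics/t1.png

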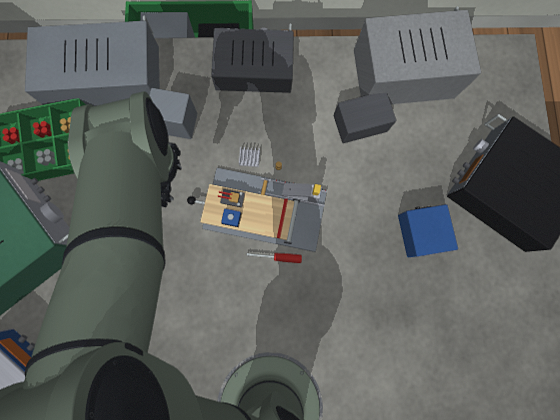

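drive_tool --pt "0.0005 0 -0.04 0 0.07" --pt "0 0 -0.04 0 0.07" --pt "0 0 -0.04 0 0.07" --pt "0 0 -0.035 0 0.07" --pt "0 0 -0.025 0 0.07" --pt "0 0 -0.02 0 0.07" --pt "0 0 -0.01 0 0.07" --pt "0 0 -0.01 0 0.07" --pt "0 0 0 0 0.07" --pt "0 0 0 0 0.07"

```text
clock: 2.9
tool_pos: [581.4, 217.3, 12.0]
tcp_rot: [-0.441, 0.44, -0.553, 0.553]
force: [0.8, 0.5, 0.4]
width: 0.82
```

Run:
```python
from pose import *
s=bot.get_state();print(s['tool_pos'],s['force'])
d=snap('scene','s2.png');a=d['pixels'][165:315,220:420];cv2.imwrite('pics/s2z.png',cv2.resize(a,None,fx=4,fy=4,interpolation=cv2.INTER_CUBIC))
```

```text
[581.43740717 217.25321851  11.99419144] [0.81685967 0.52813351 0.44759711]
```

View pics/s2z.png

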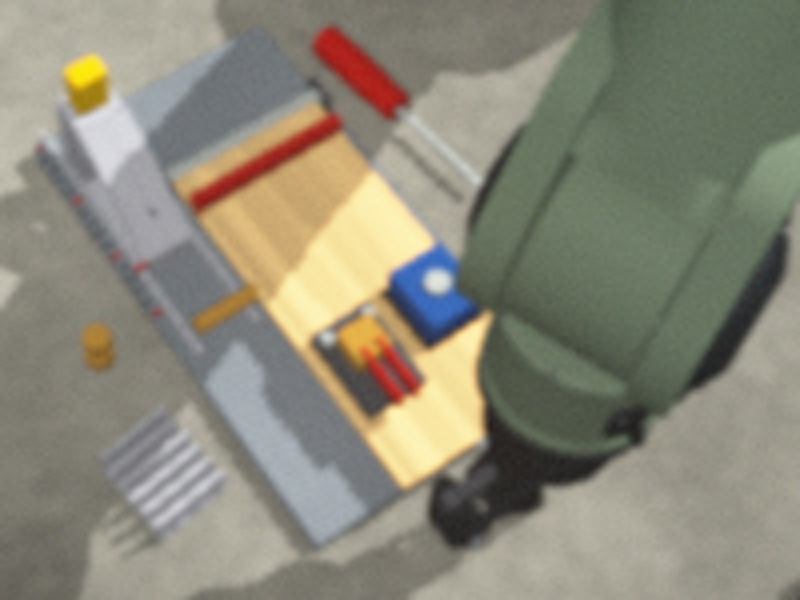

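drive_tool --pt "0 0 0 0 0.02" --pt "0 0 0 0 0.02" --pt "0 0 0 0 0.02" --pt "0 0 0 0 0.02" --pt "0 0 0 0 0.02" --pt "0 0 0 0 0.02" --pt "0 0 0 0 0.02" --grip_force 40

```text
clock: 3.65
tool_pos: [579.6, 217.5, 11.4]
tcp_rot: [0.44, -0.442, 0.554, -0.552]
force: [-10.7, 1.4, 9.6]
width: 0.281
```

drive_tool --pt "-0.001 0 0.005 0 0.02" --pt "-0.0003 -0.0001 0.005 0 0.02" --pt "-0.0001 -0.0002 0.005 0 0.02" --pt "-0.0001 -0.0003 0.005 0 0.02" --pt "-0.0001 -0.0004 0.005 0 0.02" --pt "-0.0001 -0.0005 0.005 0 0.02" --pt "-0.0001 -0.0005 0.005 0 0.02" --pt "-0.0001 -0.0006 0.005 0 0.02" --pt "-0.0002 -0.0007 0.005 0 0.02" --pt "-0.0002 -0.0008 0.005 0 0.02" --pt "0 0 0 0 0.02" --pt "0 0 0 0 0.02"

```text
clock: 4.85
tool_pos: [578.5, 212.4, 61.9]
tcp_rot: [0.44, -0.441, 0.553, -0.553]
force: [-9.3, 0.1, 0.5]
width: 0.277
```

```bash
cat > look.py <<'E'
import sys
from pose import *
s=bot.get_state();n=sys.argv[1]
d=snap('scene','x.png');a=d['pixels'][165:315,220:370];cv2.imwrite('pics/%s.png'%n,cv2.resize(a,None,fx=4,fy=4,interpolation=cv2.INTER_CUBIC))
z=s['tool_pos'][2]+19-30
print('clock',s['clock'],s['tool_pos'].round(1),s['force'].round(1),s['width'],'theta',np.arcsin((z)/300))
# red paddles + blue centroids
im=d['pixels'].astype(int)[165:315,220:370]
for c,m in(('blue',(im[...,0]>100)&(im[...,2]<60)),('red',(im[...,2]>110)&(im[...,1]<50)&(im[...,0]<60)),('orange',(im[...,2]>150)&(im[...,0]<80)&(im[...,1]>90)&(im[...,1]<150))):
    k,l,st,ce=cv2.connectedComponentsWithStats(m.astype(np.uint8))
    print(c,[(ce[i].round(1).tolist(),int(st[i,4])) for i in range(1,k) if st[i,4]>8])
E
python3 look.py s3
```

```text
clock 4.85 [578.5 212.4  61.9] [-9.3  0.1  0.5] 0.27689616451200116 theta 0.1704588463597475
blue [([108.7, 67.6], 191)]
red [([89.3, 17.5], 180), ([65.4, 38.9], 120), ([98.9, 84.1], 19), ([95.0, 87.3], 24)]
orange [([21.4, 23.6], 47), ([56.4, 72.6], 50), ([90.8, 79.0], 41), ([23.5, 83.9], 29)]
```

View pics/s3.png

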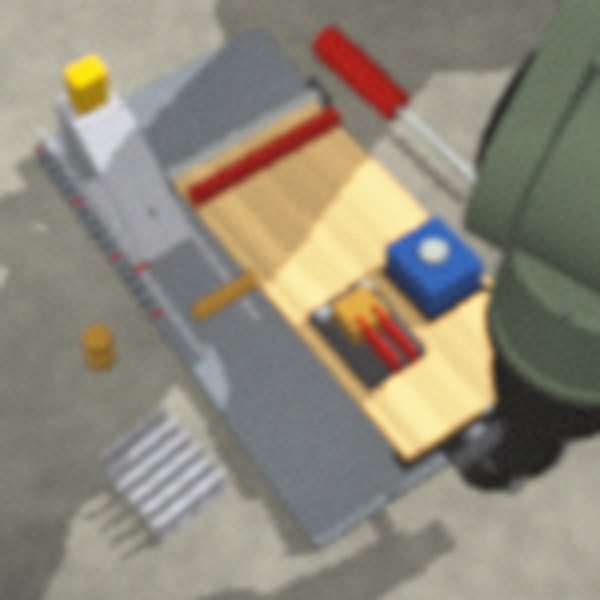

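drive_tool --pt "-0.0001 -0.0004 0.0023 0 0.02" --pt "-0.0001 -0.0004 0.0023 0 0.02" --pt "-0.0001 -0.0005 0.0023 0 0.02" --pt "-0.0001 -0.0005 0.0023 0 0.02" --pt "-0.0001 -0.0005 0.0023 0 0.02" --pt "-0.0001 -0.0005 0.0023 0 0.02" --pt "-0.0001 -0.0005 0.0023 0 0.02" --pt "-0.0001 -0.0005 0.0023 0 0.02" --pt "-0.0002 -0.0006 0.0023 0 0.02" --pt "-0.0002 -0.0006 0.0023 0 0.02" --pt "0 0 0 0 0.02" --pt "0 0 0 0 0.02"

```text
clock: 6.1
tool_pos: [577.2, 207.4, 84.6]
tcp_rot: [0.44, -0.441, 0.553, -0.553]
force: [-7.8, 0.3, -1.1]
width: 0.278
```

```bash
python3 look.py s4
```

```text
clock 6.1 [577.2 207.4  84.6] [-7.8  0.3 -1.1] 0.27803535406781754 theta 0.2480345701440287
blue [([108.5, 64.8], 193)]
red [([89.3, 17.5], 180), ([65.4, 38.0], 124), ([98.5, 80.5], 22), ([94.2, 83.0], 25)]
orange [([21.6, 23.6], 47), ([55.9, 71.1], 50), ([89.9, 74.5], 39), ([23.5, 83.9], 29)]
```

drive_tool --pt "-0.0001 -0.0003 0.0009 0 0.02" --pt "0 -0.0002 0.0009 0 0.02" --pt "-0.0001 -0.0002 0.0009 0 0.02" --pt "0 -0.0002 0.0008 0 0.02" --pt "0 0 0 0 0.02" --pt "0 0 0 0 0.02" --pt "0 0 0 0 0.02"

```text
clock: 6.85
tool_pos: [577.0, 206.6, 87.9]
tcp_rot: [0.44, -0.441, 0.553, -0.553]
force: [-5.7, 0.7, -7.4]
width: 0.276
```

```bash
python3 look.py s5
```

```text
clock 6.85 [577.  206.6  87.9] [-5.7  0.7 -7.4] 0.27577542378297804 theta 0.2592899060072433
blue [([108.5, 63.9], 203)]
red [([89.2, 17.4], 178), ([65.5, 37.8], 129), ([98.3, 79.4], 23), ([94.2, 82.4], 24)]
orange [([21.6, 23.6], 47), ([55.5, 70.9], 50), ([89.5, 74.0], 42), ([23.5, 83.9], 29)]
```

drive_tool --pt "-0.0001 -0.0003 0.0009 0 0.02" --pt "0 -0.0002 0.0009 0 0.02" --pt "-0.0001 -0.0002 0.0009 0 0.02" --pt "0 -0.0002 0.0008 0 0.02" --pt "0 0 0 0 0.02" --pt "0 0 0 0 0.02" --pt "0 0 0 0 0.02"

```text
clock: 7.6
tool_pos: [576.8, 205.6, 91.4]
tcp_rot: [0.44, -0.441, 0.553, -0.553]
force: [-6.9, -1.0, -6.4]
width: 0.278
```

```bash
python3 look.py s6
```

```text
clock 7.6 [576.8 205.6  91.4] [-6.9 -1.  -6.4] 0.2779127751659855 theta 0.27123980993581887
blue [([108.4, 63.3], 198)]
red [([89.3, 17.4], 176), ([65.1, 38.0], 126), ([98.0, 79.0], 23), ([93.9, 81.6], 28)]
orange [([21.5, 23.5], 48), ([55.7, 70.6], 47), ([89.2, 73.4], 42), ([23.5, 83.8], 30)]
```

drive_tool --pt "-0.0001 -0.0003 0.0009 0 0.02" --pt "0 -0.0002 0.0009 0 0.02" --pt "-0.0001 -0.0002 0.0009 0 0.02" --pt "0 -0.0002 0.0008 0 0.02" --pt "0 0 0 0 0.02" --pt "0 0 0 0 0.02" --pt "0 0 0 0 0.02"

```text
clock: 8.35
tool_pos: [576.6, 204.7, 94.9]
tcp_rot: [0.44, -0.441, 0.553, -0.553]
force: [-6.4, 0.8, -7.1]
width: 0.276
```

```bash
python3 look.py s7
```

```text
clock 8.35 [576.6 204.7  94.9] [-6.4  0.8 -7.1] 0.27552349656600056 theta 0.2833437697738734
blue [([108.3, 62.7], 206)]
red [([89.3, 17.6], 178), ([65.1, 37.8], 132), ([98.2, 78.2], 22), ([93.5, 80.6], 22)]
orange [([21.5, 23.5], 48), ([55.7, 70.2], 50), ([89.0, 72.8], 44), ([23.6, 83.8], 30)]
```

drive_tool --pt "-0.0001 -0.0003 0.0009 0 0.02" --pt "0 -0.0002 0.0009 0 0.02" --pt "-0.0001 -0.0002 0.0009 0 0.02" --pt "0 -0.0002 0.0008 0 0.02" --pt "0 0 0 0 0.02" --pt "0 0 0 0 0.02" --pt "0 0 0 0 0.02"

```text
clock: 9.1
tool_pos: [576.4, 203.7, 98.3]
tcp_rot: [0.44, -0.441, 0.553, -0.553]
force: [-6.1, -0.2, -7.3]
width: 0.276
```

```bash
python3 look.py s8
```

```text
clock 9.1 [576.4 203.7  98.3] [-6.1 -0.2 -7.3] 0.2763932175702178 theta 0.29544213766103233
blue [([108.4, 62.2], 203)]
red [([89.2, 17.4], 179), ([65.1, 37.6], 131), ([97.8, 77.7], 24), ([93.6, 80.1], 27)]
orange [([21.6, 23.5], 49), ([55.7, 69.8], 46), ([88.7, 72.1], 44), ([23.5, 83.9], 29)]
```

drive_tool --pt "-0.0001 -0.0003 0.0009 0 0.02" --pt "0 -0.0002 0.0009 0 0.02" --pt "-0.0001 -0.0002 0.0009 0 0.02" --pt "0 -0.0002 0.0008 0 0.02" --pt "0 0 0 0 0.02" --pt "0 0 0 0 0.02" --pt "0 0 0 0 0.02"

```text
clock: 9.85
tool_pos: [576.1, 202.8, 101.8]
tcp_rot: [0.44, -0.441, 0.553, -0.553]
force: [-6.7, -0.4, -7.3]
width: 0.277
```

```bash
python3 look.py s9
```

```text
clock 9.85 [576.1 202.8 101.8] [-6.7 -0.4 -7.3] 0.27651131919185756 theta 0.3076478054257494
blue [([108.1, 61.5], 207)]
red [([89.4, 17.6], 183), ([64.8, 37.6], 135), ([97.7, 76.7], 23), ([93.7, 79.7], 23)]
orange [([21.7, 23.6], 46), ([55.4, 69.5], 49), ([88.9, 71.4], 48), ([23.5, 83.9], 29)]
```

drive_tool --pt "-0.0001 -0.0003 0.0009 0 0.02" --pt "0 -0.0002 0.0009 0 0.02" --pt "-0.0001 -0.0002 0.0009 0 0.02" --pt "0 -0.0002 0.0008 0 0.02" --pt "0 0 0 0 0.02" --pt "0 0 0 0 0.02" --pt "0 0 0 0 0.02"

```text
clock: 10.6
tool_pos: [575.9, 201.8, 105.3]
tcp_rot: [0.44, -0.441, 0.553, -0.553]
force: [-7.5, -1.1, -7.8]
width: 0.276
```

```bash
python3 look.py s10
```

```text
clock 10.6 [575.9 201.8 105.3] [-7.5 -1.1 -7.8] 0.27558916557274277 theta 0.3197337246861927
blue [([108.0, 60.8], 213)]
red [([89.4, 17.5], 180), ([64.9, 37.5], 131), ([97.6, 76.0], 23), ([93.5, 78.9], 26)]
orange [([21.6, 23.5], 49), ([55.5, 69.3], 50), ([88.8, 70.7], 46), ([23.6, 83.8], 30)]
```

drive_tool --pt "-0.0001 -0.0003 0.0009 0 0.02" --pt "0 -0.0003 0.0009 0 0.02" --pt "-0.0001 -0.0003 0.0009 0 0.02" --pt "0 -0.0003 0.0008 0 0.02" --pt "0 0 0 0 0.02" --pt "0 0 0 0 0.02" --pt "0 0 0 0 0.02"

```text
clock: 11.35
tool_pos: [575.7, 200.7, 108.8]
tcp_rot: [0.44, -0.441, 0.553, -0.553]
force: [-7.0, -0.1, -6.5]
width: 0.275
```

```bash
python3 look.py s11
```

```text
clock 11.35 [575.7 200.7 108.8] [-7.  -0.1 -6.5] 0.2747999619806149 theta 0.33210037099596224
blue [([107.9, 60.1], 216)]
red [([89.3, 17.4], 178), ([65.1, 37.2], 136), ([97.7, 75.7], 23), ([93.2, 77.9], 25)]
orange [([21.5, 23.5], 48), ([55.4, 69.0], 52), ([88.4, 69.9], 43), ([23.5, 83.8], 30)]
```

drive_tool --pt "-0.0001 -0.0003 0.0009 0 0.02" --pt "0 -0.0003 0.0009 0 0.02" --pt "-0.0001 -0.0003 0.0009 0 0.02" --pt "0 -0.0003 0.0008 0 0.02" --pt "0 0 0 0 0.02" --pt "0 0 0 0 0.02" --pt "0 0 0 0 0.02"

```text
clock: 12.1
tool_pos: [575.5, 199.6, 112.3]
tcp_rot: [0.44, -0.441, 0.553, -0.553]
force: [-6.7, 0.0, -7.1]
width: 0.273
```

```bash
python3 look.py s12
```

```text
clock 12.1 [575.5 199.6 112.3] [-6.7  0.  -7.1] 0.2731359239460293 theta 0.34452065528409764
blue [([107.8, 59.2], 219)]
red [([89.3, 17.6], 177), ([65.0, 37.1], 136), ([97.0, 74.0], 21), ([92.8, 77.0], 27)]
orange [([21.6, 23.5], 49), ([55.2, 68.6], 48), ([88.0, 69.3], 43), ([23.6, 83.7], 29)]
```

drive_tool --pt "-0.0001 -0.0003 0.0009 0 0.02" --pt "0 -0.0003 0.0009 0 0.02" --pt "-0.0001 -0.0003 0.0009 0 0.02" --pt "0 -0.0003 0.0008 0 0.02" --pt "0 0 0 0 0.02" --pt "0 0 0 0 0.02" --pt "0 0 0 0 0.02"

```text
clock: 12.85
tool_pos: [575.2, 198.4, 115.8]
tcp_rot: [0.44, -0.441, 0.553, -0.553]
force: [-7.4, 0.2, -8.1]
width: 0.275
```

```bash
python3 look.py s13
```

```text
clock 12.85 [575.2 198.4 115.8] [-7.4  0.2 -8.1] 0.27529760943318987 theta 0.3567859746417556
blue [([107.9, 58.5], 221)]
red [([89.3, 17.4], 177), ([65.0, 37.0], 136), ([96.7, 73.8], 25), ([92.8, 76.5], 24)]
orange [([21.5, 23.5], 48), ([55.3, 68.2], 50), ([88.2, 68.5], 43), ([23.5, 83.8], 30)]
```

drive_tool --pt "-0.0001 -0.0003 0.0009 0 0.02" --pt "0 -0.0003 0.0009 0 0.02" --pt "-0.0001 -0.0003 0.0009 0 0.02" --pt "0 -0.0003 0.0008 0 0.02" --pt "0 0 0 0 0.02" --pt "0 0 0 0 0.02" --pt "0 0 0 0 0.02"

```text
clock: 13.6
tool_pos: [574.9, 197.2, 119.3]
tcp_rot: [0.44, -0.441, 0.553, -0.553]
force: [-7.8, 1.3, -7.8]
width: 0.278
```

```bash
python3 look.py s14
```

```text
clock 13.6 [574.9 197.2 119.3] [-7.8  1.3 -7.8] 0.2779122682281449 theta 0.3692155545215495
blue [([107.6, 58.0], 222)]
red [([89.2, 17.5], 173), ([64.9, 36.8], 134), ([96.4, 72.8], 25), ([92.6, 75.8], 23)]
orange [([21.6, 23.5], 48), ([55.1, 68.0], 50), ([87.9, 67.6], 45), ([23.6, 83.7], 29)]
```

drive_tool --pt "-0.0001 -0.0003 0.0009 0 0.02" --pt "-0.0001 -0.0003 0.0009 0 0.02" --pt "-0.0001 -0.0003 0.0009 0 0.02" --pt "0 -0.0003 0.0008 0 0.02" --pt "0 0 0 0 0.02" --pt "0 0 0 0 0.02" --pt "0 0 0 0 0.02"

```text
clock: 14.35
tool_pos: [574.6, 195.9, 122.8]
tcp_rot: [0.44, -0.441, 0.553, -0.553]
force: [-6.9, -0.2, -6.6]
width: 0.275
```

```bash
python3 look.py s15
```

```text
clock 14.35 [574.6 195.9 122.8] [-6.9 -0.2 -6.6] 0.27549261022358446 theta 0.3817903794813601
blue [([107.6, 57.3], 220)]
red [([89.3, 17.5], 180), ([64.3, 37.0], 135), ([96.3, 72.1], 26), ([92.5, 75.1], 28)]
orange [([21.5, 23.5], 47), ([55.0, 67.6], 48), ([87.7, 67.0], 44), ([23.5, 83.9], 29)]
```

drive_tool --pt "-0.0001 -0.0003 0.0009 0 0.02" --pt "-0.0001 -0.0003 0.0009 0 0.02" --pt "-0.0001 -0.0003 0.0009 0 0.02" --pt "0 -0.0004 0.0008 0 0.02" --pt "0 0 0 0 0.02" --pt "0 0 0 0 0.02" --pt "0 0 0 0 0.02"

```text
clock: 15.1
tool_pos: [574.3, 194.7, 126.3]
tcp_rot: [0.44, -0.441, 0.553, -0.553]
force: [-7.5, -0.0, -7.8]
width: 0.277
```

```bash
python3 look.py s16
```

```text
clock 15.1 [574.3 194.7 126.3] [-7.5 -0.  -7.8] 0.27722675186907997 theta 0.394353020538991
blue [([107.5, 56.5], 224)]
red [([89.2, 17.5], 179), ([64.9, 36.5], 137), ([96.3, 71.4], 21), ([91.9, 74.0], 24)]
orange [([21.5, 23.5], 48), ([55.0, 67.3], 50), ([87.4, 66.1], 41), ([23.6, 83.6], 30)]
```

drive_tool --pt "-0.0001 -0.0003 0.0009 0 0.02" --pt "-0.0001 -0.0003 0.0009 0 0.02" --pt "-0.0001 -0.0003 0.0009 0 0.02" --pt "0 -0.0004 0.0008 0 0.02" --pt "0 0 0 0 0.02" --pt "0 0 0 0 0.02" --pt "0 0 0 0 0.02"

```text
clock: 15.85
tool_pos: [574.0, 193.3, 129.8]
tcp_rot: [0.44, -0.441, 0.553, -0.553]
force: [-8.7, -0.8, -6.8]
width: 0.277
```

```bash
python3 look.py s17
```

```text
clock 15.85 [574.  193.3 129.8] [-8.7 -0.8 -6.8] 0.27657791601928416 theta 0.4070215082204704
blue [([107.3, 55.8], 227)]
red [([89.3, 17.5], 180), ([64.8, 36.4], 139), ([90.7, 66.1], 23), ([86.2, 68.5], 26)]
orange [([21.4, 23.6], 47), ([81.9, 61.0], 40), ([54.5, 67.2], 47), ([23.6, 83.6], 30)]
```

The key is sliding now. I'll hold still.

drive_tool --pt "0 0 0 0 0.02" --pt "0 0 0 0 0.02" --pt "0 0 0 0 0.02" --pt "0 0 0 0 0.02" --pt "0 0 0 0 0.02" --pt "0 0 0 0 0.02" --pt "0 0 0 0 0.02" --pt "0 0 0 0 0.02"

```text
clock: 16.7
tool_pos: [574.1, 193.7, 130.0]
tcp_rot: [0.44, -0.441, 0.553, -0.553]
force: [-8.4, 0.1, -3.5]
width: 0.275
```

```bash
python3 look.py s18
```

```text
clock 16.7 [574.1 193.7 130. ] [-8.4  0.1 -3.5] 0.27517939557065285 theta 0.4080319080166374
blue [([107.2, 55.9], 226)]
red [([89.2, 17.4], 181), ([73.6, 31.3], 69), ([67.6, 47.5], 47), ([48.6, 45.5], 13)]
orange [([21.6, 23.4], 50), ([59.4, 40.5], 45), ([54.8, 67.0], 48), ([23.6, 83.7], 29)]
```

View pics/s18.png

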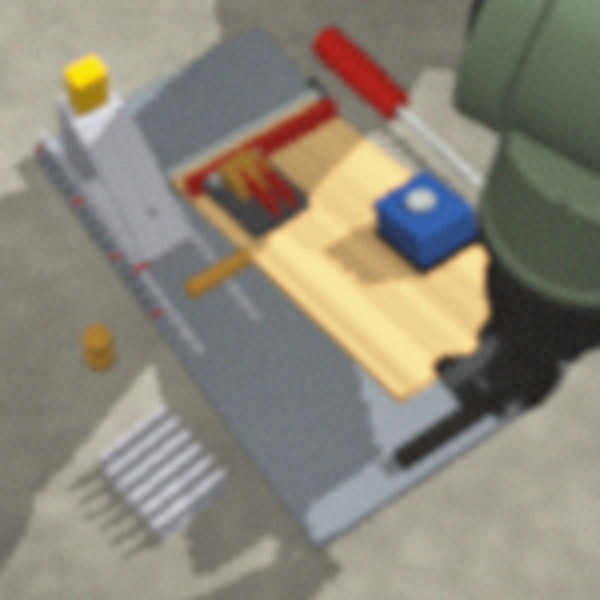

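drive_tool --pt "0 0 0 0 0.025" --pt "0 0 0 0 0.028" --pt "0 0 0 0 0.032" --pt "0 0 0 0 0.038" --pt "0 0 0 0 0.046" --pt "0 0 0 0 0.055" --pt "0 0 0 0 0.055" --pt "0 0 0 0 0.055"

```text
clock: 17.55
tool_pos: [574.8, 193.9, 129.8]
tcp_rot: [-0.441, 0.441, -0.553, 0.553]
force: [-0.1, -0.3, -0.2]
width: 0.648
```

```bash
python3 look.py s19; cp pics/x.png pics/s19f.png
```

```text
clock 17.55 [574.8 193.9 129.8] [-0.1 -0.3 -0.2] 0.6475751335971335 theta 0.4071762611259294
blue [([107.3, 55.8], 226)]
red [([89.4, 17.6], 178), ([73.7, 31.3], 70), ([67.7, 47.6], 47), ([48.6, 45.4], 11)]
orange [([21.6, 23.5], 49), ([76.0, 33.4], 9), ([59.4, 40.4], 47), ([54.7, 67.1], 50), ([23.6, 83.7], 29)]
```

View pics/s19.png

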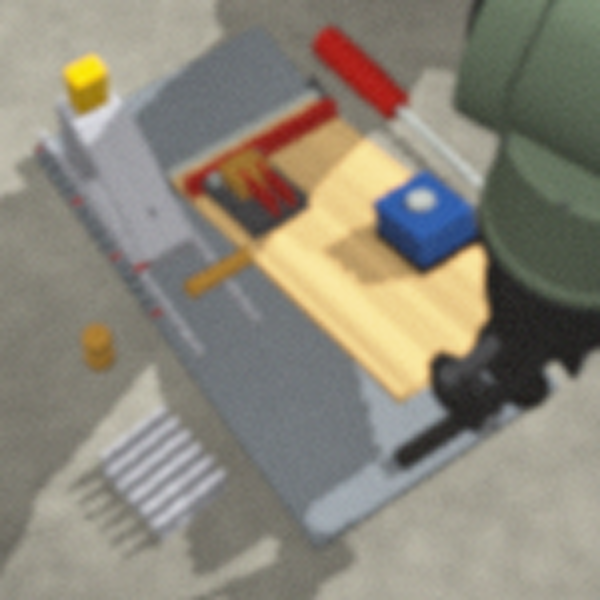

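drive_tool --pt "0 0 0.02 0 0.06" --pt "0 0 0.03 0 0.06" --pt "0 0 0.04 0 0.06" --pt "0 0 0.04 0 0.07" --pt "0 0 0.03 0 0.07" --pt "0 0 0.01 0 0.07"

```text
clock: 18.2
tool_pos: [575.6, 194.1, 303.0]
tcp_rot: [-0.442, 0.439, -0.553, 0.553]
force: [0.7, 0.2, -0.3]
width: 0.821
```

Run:
```python
from pose import *
p=np.load('p.npy'); print(bot.get_state()['clock'])
for n,(x0,y0,x1,y1) in(('top',(305,175,332,205)),('scene',(228,170,260,210))):
    d=snap(n,n+'4.png');im=d['pixels'][y0:y1,x0:x1]
    cv2.imwrite('pics/g_%s.png'%n,cv2.resize(im,None,fx=14,fy=14,interpolation=cv2.INTER_NEAREST))
    h=cv2.cvtColor(im,cv2.COLOR_BGR2HSV).astype(int)
    m=(h[...,0]>18)&(h[...,0]<35)&(h[...,1]>150)
    for nm,mm in(('all',m&(h[...,2]>100)),('bright',m&(h[...,2]>205))):
        v,u=np.nonzero(mm);c=(u.mean()+x0,v.mean()+y0);w=onz(d,*c,126)
        c_,s_=np.cos(p[2]),np.sin(p[2]);e=w[:2]-p[:2];print(n,nm,len(u),c,w.round(1),'tester',(c_*e[0]+s_*e[1]).round(1),(-s_*e[0]+c_*e[1]).round(1))
    print(h[...,2][m])
# ball now
```

```text
18.2
top all 49 (np.float64(316.6326530612245), np.float64(188.51020408163265)) [ 583.8 -138.7  126. ] tester 83.0 -131.0
top bright 20 (np.float64(317.85), np.float64(188.55)) [ 583.6 -141.9  126. ] tester 83.5 -134.2
[150 168 216 198 199 183 101 154 166 219 217 219 205 108 157 164 217 212
 214 120 159 164 218 212 213 138 159 163 218 214 211  95 154 160 164 219
 215 209  89 146 151 167 223 217  84 104 106 131 207 220  85  82  80  90
 139 177  89  91  82  78  84]
scene all 103 (np.float64(241.18446601941747), np.float64(185.50485436893203)) [ 593.4 -132.4  126. ] tester 91.0 -122.7
scene bright 39 (np.float64(240.25641025641025), np.float64(182.15384615384616)) [ 588.  -141.3  126. ] tester 87.7 -132.6
[244 242 244 249 250 246 233 244 249 250 249 245 237 226 247 250 251 250
 245 234 221 212 196 227 245 251 250 245 234 222 209 198 187 208 235 245
 244 233 218 205 195 182 168 204 227 227 213 196 182 170 162 156 181 191
 198 188 174 163 156 155 154 164 170 171 165 159 154 153 151 152 162 157
 155 154 153 151 154 150 152 160 153 157 154 152 153 150 150 151 159 155
 152 156 154 152 151 155 158 155 153 153 155 155 150]
```

View pics/g_top.png

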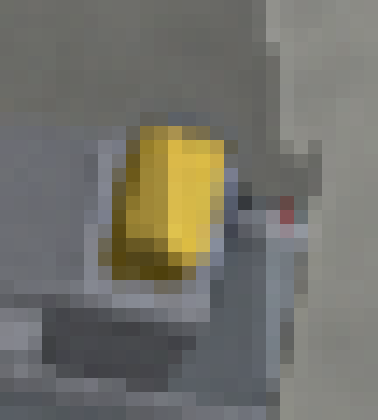

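View pics/g_scene.png

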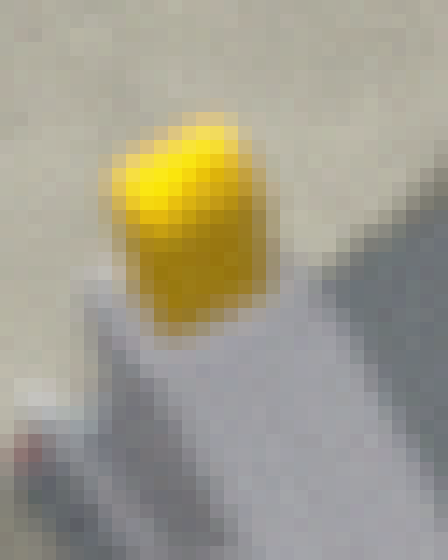

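Run:
```python
from pose import *
s=bot.get_state();q=s['tcp_rot'];M=R.from_quat([q[1],q[2],q[3],q[0]]).as_matrix()
print(s['joints'].round(3),np.arctan2(M[1,2],M[0,2]))
```

```text
[-0.727  0.46   0.447  1.584 -0.213  1.144 -0.458] -0.22491434276798417
```

drive_tool --pt "0.0009 -0.028 0 -0.1309 0.07" --pt "0.0009 -0.028 0 -0.1309 0.07" --pt "0.0009 -0.028 0 -0.1309 0.07" --pt "0.0009 -0.028 0 -0.1309 0.07" --pt "0.0009 -0.028 0 -0.1309 0.07" --pt "0.0009 -0.028 0 -0.1309 0.07" --pt "0.0009 -0.028 0 -0.1309 0.07" --pt "0.0009 -0.028 0 -0.1309 0.07" --pt "0.0009 -0.028 0 -0.1309 0.07" --pt "0.0009 -0.028 0 -0.1309 0.07" --pt "0.0009 -0.028 0 -0.1309 0.07" --pt "0.0009 -0.028 0 -0.1309 0.07"

```text
clock: 19.5
tool_pos: [585.0, -143.0, 298.2]
tcp_rot: [0.082, -0.081, -0.702, 0.703]
force: [0.3, 0.5, -0.1]
width: 0.823
```

drive_tool --pt "0 0 0 0 0.055" --pt "0 0 0 0 0.055" --pt "0 0 0 0 0.055"

```text
clock: 19.8
tool_pos: [585.4, -141.1, 298.9]
tcp_rot: [-0.079, 0.078, 0.703, -0.703]
force: [-0.3, 0.2, -0.3]
width: 0.643
```

Run:
```python
from pose import *
s=bot.get_state();q=s['tcp_rot'];M=R.from_quat([q[1],q[2],q[3],q[0]]).as_matrix()
print(s['joints'].round(3),s['tool_pos'],M.round(3).tolist(),np.arctan2(M[1,2],M[0,2]),s['force'])
snap('scene','s20.png')
```

```text
[-0.416  0.558  0.866  1.609 -0.45   1.187 -1.247] [ 585.43341438 -141.12924022  298.87785435] [[-0.975, -0.001, -0.221], [0.221, 0.0, -0.975], [0.001, -1.0, -0.0]] -1.7937733690453386 [-0.28611194  0.17542135 -0.33440701]
```

View pics/s20.png

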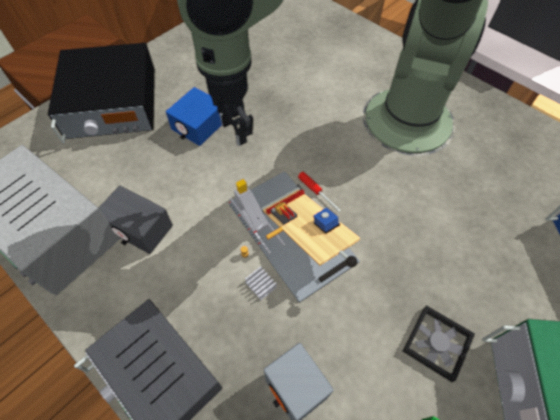

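drive_tool --pt "0.0007 -0.0006 -0.03 0 0.055" --pt "0 0 -0.04 0 0.055" --pt "0 0 -0.04 0 0.055" --pt "0 0 -0.03 0 0.055" --pt "0 0 -0.02 0 0.055" --pt "0 0 0 0 0.055" --pt "0 0 0 0 0.055"

```text
clock: 20.55
tool_pos: [586.4, -142.4, 140.3]
tcp_rot: [0.079, -0.079, -0.703, 0.703]
force: [-0.3, -1.0, -0.1]
width: 0.646
```

```bash
python3 look.py s21
python3 - <<'E'
from h import *
d=snap('top','t21.png');a=d['pixels'][140:275,170:345];cv2.imwrite('pics/t21z.png',cv2.resize(a,None,fx=4.4,fy=4.4))
E
```

```text
clock 20.55 [ 586.4 -142.4  140.3] [-0.3 -1.  -0.1] 0.6461151747317845 theta 0.4456822614126299
blue [([106.7, 56.9], 187)]
red [([88.9, 17.3], 168), ([73.4, 31.4], 68), ([48.7, 45.6], 12), ([69.2, 46.5], 17), ([65.6, 49.2], 20)]
orange [([20.1, 23.7], 34), ([60.6, 40.6], 67), ([25.1, 88.5], 13)]
```

View pics/s21.png

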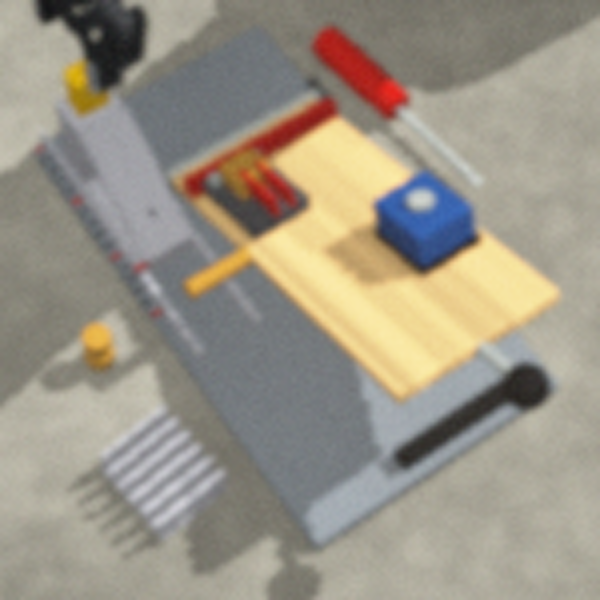

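View pics/t21z.png

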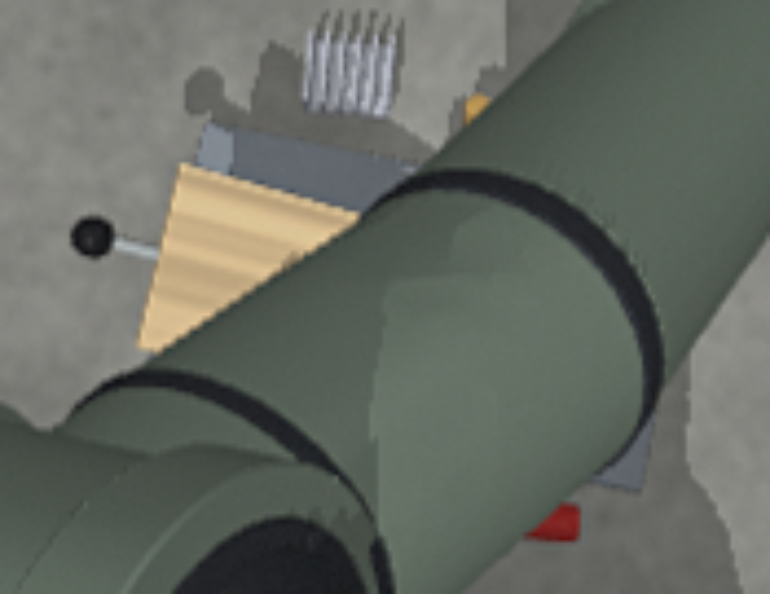

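Run:
```python
from pose import *
d=snap('scene','x.png');s=bot.get_state();t=s['tool_pos'];p=np.load('p.npy');yd=np.array([-np.sin(p[2]),np.cos(p[2]),0])
im=d['pixels'][145:245,210:310];im=cv2.resize(im,None,fx=6,fy=6,interpolation=cv2.INTER_CUBIC)
for w,c in((t,(0,0,255)),(t+30*yd,(0,255,0)),(t-30*yd,(0,255,0)),(T(p,(86,-133.5,126))[0],(255,0,255))):
    q=(proj(d,w)-[210,145]+.5)*6; cv2.circle(im,tuple(int(v) for v in q),4,c,-1);print(proj(d,w))
cv2.imwrite('pics/s22.png',im)
```

```text
[239.7154387  178.07841922]
[246.08652603 186.49272861]
[233.50231024 169.87272646]
[240.65993161 181.60736094]
```

View pics/s22.png

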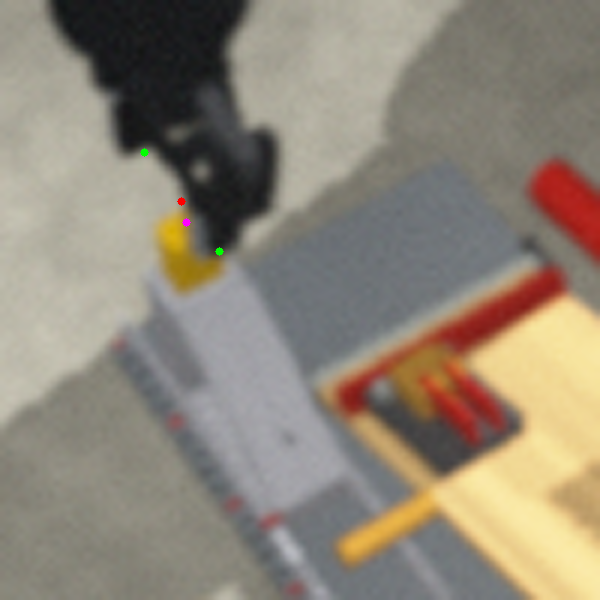

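drive_tool --pt "0 0.0003 -0.015 0 0.055" --pt "0 0 -0.015 0 0.055" --pt "0 0 -0.008 0 0.055" --pt "0 0 -0.005 0 0.055" --pt "0 0 0 0 0.055" --pt "0 0 0 0 0.055"

```text
clock: 21.3
tool_pos: [586.3, -142.6, 97.0]
tcp_rot: [0.079, -0.08, -0.703, 0.703]
force: [0.3, -0.7, 0.1]
width: 0.645
```

```bash
python3 look.py s23
```

```text
clock 21.3 [ 586.3 -142.6   97. ] [ 0.3 -0.7  0.1] 0.644644153506388 theta 0.2906195320846396
blue [([106.7, 56.9], 185)]
red [([89.0, 17.3], 171), ([73.2, 31.6], 64), ([48.7, 45.6], 12), ([69.4, 46.6], 18), ([65.6, 49.2], 21)]
orange [([18.6, 22.8], 23), ([60.7, 40.6], 67), ([25.1, 88.4], 14)]
```

View pics/s23.png

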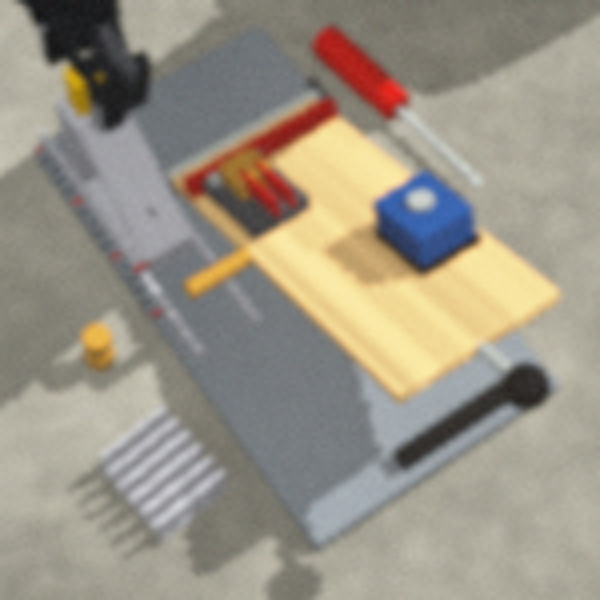

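Grip is between the fingers. Close gently.

drive_tool --pt "0 0 0 0 0.035" --pt "0 0 0 0 0.025" --pt "0 0 0 0 0.015" --pt "0 0 0 0 0.012" --pt "0 0 0 0 0.012" --pt "0 0 0 0 0.012" --pt "0 0 0 0 0.012" --grip_force 25

```text
clock: 22.05
tool_pos: [586.4, -142.4, 97.0]
tcp_rot: [0.079, -0.08, -0.703, 0.703]
force: [-0.9, 0.2, 5.6]
width: 0.206
```

drive_tool --pt "0.0007 0.0029 0.0004 0 0.012" --pt "0.0007 0.0029 0 0 0.012" --pt "0.0009 0.0039 0 0 0.012" --pt "0.0011 0.0049 0 0 0.012" --pt "0.0011 0.0049 0 0 0.012" --pt "0.0011 0.0049 0 0 0.012" --pt "0.0009 0.0039 0 0 0.012" --pt "0.0007 0.0029 0 0 0.012" --pt "0.0004 0.002 0 0 0.012" --pt "0 0 0 0 0.012" --pt "0 0 0 0 0.012"

```text
clock: 23.15
tool_pos: [593.8, -109.3, 97.2]
tcp_rot: [0.079, -0.079, -0.703, 0.703]
force: [0.3, -0.2, -2.4]
width: 0.204
```

```bash
python3 look.py s24; python3 -c "
from station import bot
print(bot.get_state()['moment'])"
```

```text
clock 23.15 [ 593.8 -109.3   97.2] [ 0.3 -0.2 -2.4] 0.20437909702158422 theta 0.2913963759134497
blue [([106.7, 57.0], 182)]
red [([88.9, 17.1], 170), ([73.5, 31.4], 68), ([48.8, 45.4], 13), ([69.3, 46.4], 18), ([65.6, 49.2], 21)]
orange [([23.7, 29.0], 12), ([74.0, 34.6], 9), ([59.7, 40.7], 53), ([23.8, 85.7], 34)]
[-0.07166051  0.01212236 -0.04561402]
```

View pics/s24.png

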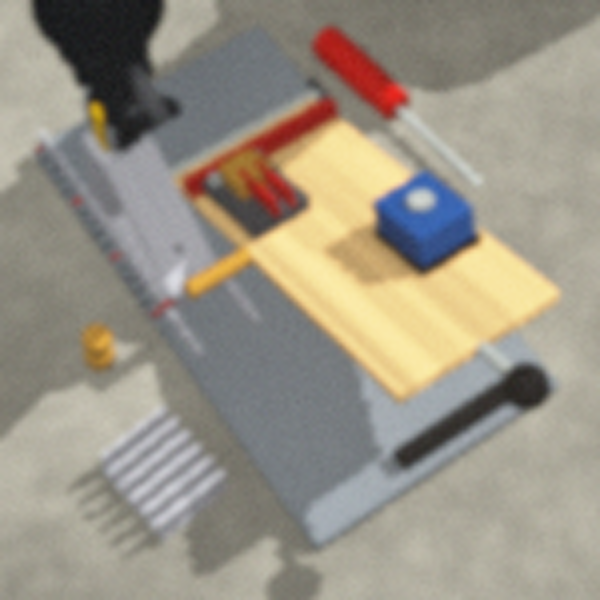

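drive_tool --pt "0.0007 0.0029 -0.0002 0 0.012" --pt "0.0009 0.0039 0 0 0.012" --pt "0.0011 0.0049 0 0 0.012" --pt "0.0011 0.0049 0 0 0.012" --pt "0.0011 0.0049 0 0 0.012" --pt "0.0011 0.0049 0 0 0.012" --pt "0.0011 0.0049 0 0 0.012" --pt "0.0009 0.0039 0 0 0.012" --pt "0.0007 0.0029 0 0 0.012" --pt "0.0002 0.001 0 0 0.012" --pt "0 0 0 0 0.012" --pt "0 0 0 0 0.012"

```text
clock: 24.4
tool_pos: [602.8, -69.9, 97.1]
tcp_rot: [-0.079, 0.079, 0.703, -0.702]
force: [0.4, 1.4, 1.6]
width: 0.203
```

```bash
python3 look.py s25; python3 -c "
from station import bot
print(bot.get_state()['moment'])"
```

```text
clock 24.4 [602.8 -69.9  97.1] [0.4 1.4 1.6] 0.20316067383617137 theta 0.29097279520456976
blue [([106.6, 57.2], 172)]
red [([89.1, 17.3], 173), ([73.9, 31.2], 66), ([67.3, 47.8], 43)]
orange [([60.1, 40.8], 52), ([32.5, 41.4], 17), ([23.8, 84.0], 29)]
[ 0.29139036 -0.1130502   0.03434484]
```

View pics/s25.png

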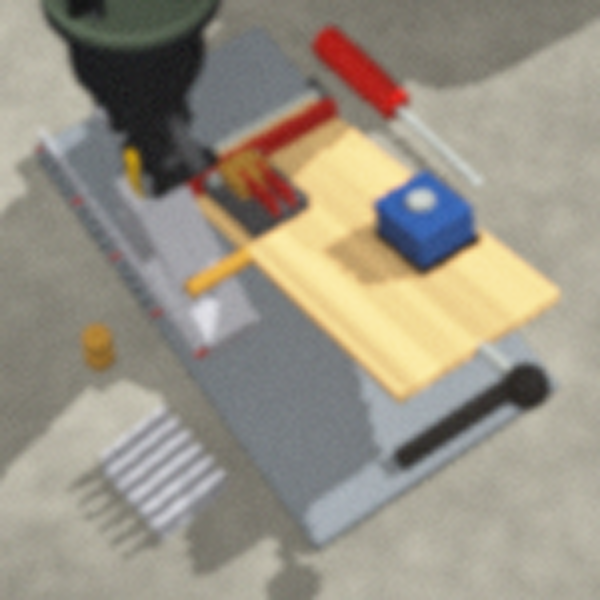

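drive_tool --pt "0.0001 0.0005 0 0 0.012" --pt "0.0001 0.0005 0 0 0.012" --pt "0.0001 0.0005 0 0 0.012" --pt "0.0001 0.0005 0 0 0.012" --pt "0.0001 0.0005 0 0 0.012" --pt "0.0001 0.0005 0 0 0.012" --pt "0.0001 0.0005 0 0 0.012" --pt "0.0001 0.0005 0 0 0.012" --pt "0.0001 0.0005 0 0 0.012" --pt "0.0001 0.0005 0 0 0.012" --pt "0 0 0 0 0.012"

```text
clock: 25.55
tool_pos: [603.8, -65.0, 97.0]
tcp_rot: [-0.079, 0.079, 0.703, -0.703]
force: [0.9, -0.9, 4.3]
width: 0.207
```

drive_tool --pt "0.0001 0.0003 0 0 0.012" --pt "0 0.0003 0 0 0.012" --pt "0.0001 0.0003 0 0 0.012" --pt "0 0 0 0 0.012"

```text
clock: 25.95
tool_pos: [603.9, -64.2, 97.0]
tcp_rot: [-0.079, 0.079, 0.703, -0.703]
force: [-1.2, -0.9, 5.3]
width: 0.202
```

drive_tool --pt "0.0001 0.0003 0.0001 0 0.012" --pt "0 0.0003 0.0001 0 0.012" --pt "0.0001 0.0003 0 0 0.012" --pt "0 0 0 0 0.012"

```text
clock: 26.35
tool_pos: [604.0, -63.1, 97.0]
tcp_rot: [-0.079, 0.079, 0.703, -0.703]
force: [0.8, -0.8, -0.2]
width: 0.206
```

drive_tool --pt "0.0001 0.0003 0 0 0.012" --pt "0 0.0003 0 0 0.012" --pt "0.0001 0.0003 0 0 0.012" --pt "0 0 0 0 0.012"

```text
clock: 26.75
tool_pos: [604.2, -62.2, 97.1]
tcp_rot: [-0.079, 0.079, 0.703, -0.703]
force: [-0.3, 0.3, -1.2]
width: 0.205
```

```bash
python3 look.py s26
```

```text
clock 26.75 [604.2 -62.2  97.1] [-0.3  0.3 -1.2] 0.20496544012318416 theta 0.29097183904135415
blue [([106.8, 57.1], 185)]
red [([89.0, 17.3], 173), ([73.3, 31.5], 70), ([67.2, 48.0], 42)]
orange [([60.4, 40.8], 45), ([34.3, 43.7], 18), ([23.6, 84.0], 29)]
```

View pics/s26.png

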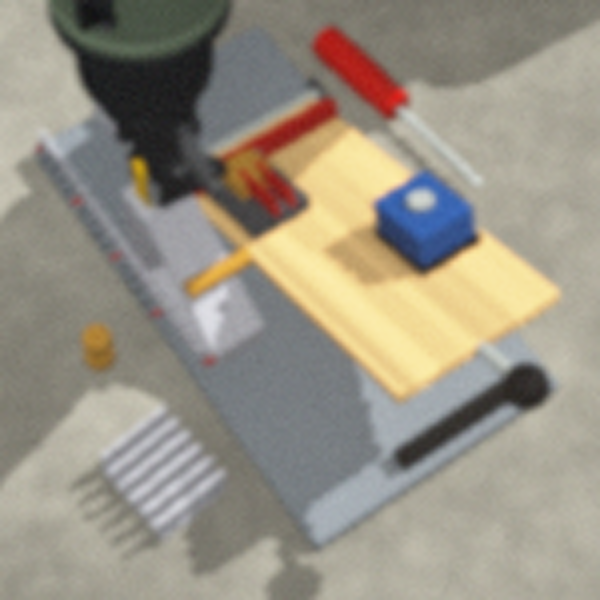

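drive_tool --pt "0.0001 0.0003 0 0 0.012" --pt "0 0.0003 0 0 0.012" --pt "0 0 0 0 0.012" --pt "0 0 0 0 0.012"

```text
clock: 27.2
tool_pos: [604.4, -61.7, 97.1]
tcp_rot: [-0.079, 0.079, 0.703, -0.703]
force: [-0.0, -0.4, -2.7]
width: 0.206
```

drive_tool --pt "0.0001 0.0003 0 0 0.012" --pt "0 0.0003 0 0 0.012" --pt "0 0 0 0 0.012" --pt "0 0 0 0 0.012"

```text
clock: 27.6
tool_pos: [604.5, -61.2, 97.2]
tcp_rot: [-0.079, 0.079, 0.703, -0.703]
force: [0.0, 0.1, -3.4]
width: 0.205
```

drive_tool --pt "0 0 -0.0002 0 0.012" --pt "0.0001 0.0003 0 0 0.012" --pt "0 0.0002 0 0 0.012" --pt "0 0 0 0 0.012"

```text
clock: 28.0
tool_pos: [604.7, -60.8, 97.1]
tcp_rot: [0.079, -0.079, -0.703, 0.703]
force: [0.3, -1.6, -1.5]
width: 0.205
```

drive_tool --pt "0.0001 0.0003 0 0 0.012" --pt "0 0.0002 0 0 0.012" --pt "0 0 0 0 0.012" --pt "0 0 0 0 0.012"

```text
clock: 28.4
tool_pos: [604.7, -60.5, 97.1]
tcp_rot: [0.079, -0.08, -0.703, 0.703]
force: [-0.6, -4.7, 0.8]
width: 0.208
```

drive_tool --pt "0 0.0001 0 0 0.012" --pt "0 0 0 0 0.012" --pt "0 0 0 0 0.012"

```text
clock: 28.7
tool_pos: [604.7, -60.5, 97.1]
tcp_rot: [0.079, -0.08, -0.702, 0.703]
force: [-0.6, -4.8, -0.2]
width: 0.205
```

```bash
python3 look.py s27; python3 -c "
from station import bot
print(bot.get_state()['moment'])"
```

```text
clock 28.7 [604.7 -60.5  97.1] [-0.6 -4.8 -0.2] 0.2049734118625314 theta 0.2909821849907011
blue [([106.4, 57.0], 179)]
red [([89.0, 17.2], 171), ([73.6, 31.3], 65), ([67.4, 47.8], 45)]
orange [([60.4, 40.2], 50), ([34.7, 43.9], 15), ([23.5, 84.1], 29)]
[-1.29137622  0.12901843  0.05177442]
```

View pics/s27.png

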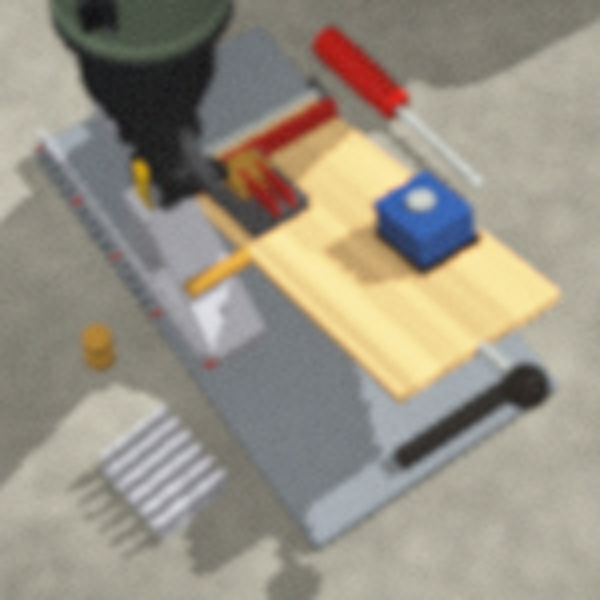

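drive_tool --pt "0 0.0001 0 0 0.012" --pt "0 0 0 0 0.012" --pt "0 0 0 0 0.012" --pt "0 0 0 0 0.012"

```text
clock: 29.15
tool_pos: [604.7, -60.4, 97.1]
tcp_rot: [0.079, -0.08, -0.702, 0.703]
force: [-0.9, -5.3, 0.6]
width: 0.206
```

drive_tool --pt "0 0.0001 0 0 0.012" --pt "0 0.0001 0 0 0.012" --pt "0 0 0 0 0.012" --pt "0 0 0 0 0.012" --pt "0 0 0 0 0.012"

```text
clock: 29.65
tool_pos: [604.7, -60.4, 97.1]
tcp_rot: [0.079, -0.08, -0.702, 0.703]
force: [-0.9, -6.3, -0.9]
width: 0.21
```

drive_tool --pt "0 0 0 0 0.018" --pt "0 0 0 0 0.022" --pt "0 0 0 0 0.03" --pt "0 0 0 0 0.04" --pt "0 0 0 0 0.045" --pt "0 0 0 0 0.045" --pt "0 0 0 0 0.045"

```text
clock: 30.35
tool_pos: [604.7, -59.7, 97.0]
tcp_rot: [-0.079, 0.079, 0.703, -0.703]
force: [-0.2, -0.3, -0.1]
width: 0.528
```

```bash
python3 look.py s28
```

```text
clock 30.35 [604.7 -59.7  97. ] [-0.2 -0.3 -0.1] 0.5278103333362641 theta 0.290651949072266
blue [([106.8, 57.1], 183)]
red [([89.0, 17.1], 168), ([73.4, 31.4], 70), ([67.4, 47.9], 45)]
orange [([61.2, 39.9], 37), ([35.8, 45.2], 30), ([23.6, 84.0], 30)]
```

View pics/s28.png

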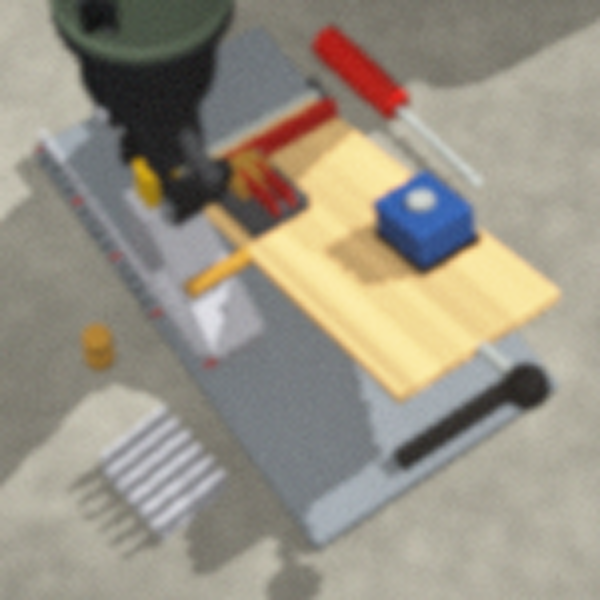

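drive_tool --pt "0 0 0.004 0 0.045" --pt "0 0 0.01 0 0.045" --pt "0 0 0.02 0 0.045" --pt "0 0 0.03 0 0.045" --pt "0 0 0.04 0 0.045" --pt "0 0 0.04 0 0.045" --pt "0 0 0.03 0 0.045" --pt "0 0 0.01 0 0.045" --pt "0 0 0 0 0.045" --pt "0 0 0 0 0.045"

```text
clock: 31.4
tool_pos: [604.3, -59.6, 280.2]
tcp_rot: [-0.08, 0.079, 0.703, -0.703]
force: [0.3, -0.9, -1.2]
width: 0.53
```

```bash
python3 look.py s29
python3 - <<'E'
from pose import *
p=np.load('p.npy')
d=snap('scene','x2.png');x0,y0,x1,y1=228,170,280,230
im=d['pixels'][y0:y1,x0:x1];h=cv2.cvtColor(im,cv2.COLOR_BGR2HSV).astype(int)
m=(h[...,0]>18)&(h[...,0]<35)&(h[...,1]>150)&(h[...,2]>205);n,l,st,ce=cv2.connectedComponentsWithStats(m.astype(np.uint8))
for k in range(1,n):
    if st[k,4]>8:
        c=ce[k]+[x0,y0];w=onz(d,*c,126);e=w[:2]-p[:2];C,S=np.cos(p[2]),np.sin(p[2]);print(st[k,4],c,C*e[0]+S*e[1],-S*e[0]+C*e[1])
E
```

```text
clock 31.4 [604.3 -59.6 280.2] [ 0.3 -0.9 -1.2] 0.5297757236009242 theta 1.113951218402733
blue [([106.9, 56.6], 200)]
red [([89.1, 17.4], 174), ([73.3, 31.6], 70), ([49.0, 45.1], 10), ([67.3, 47.8], 41)]
orange [([59.4, 40.3], 49), ([38.5, 45.8], 49), ([24.4, 85.0], 42)]
25 [258.   205.84] 87.8848588564107 -49.72038911150055
```

View pics/s29.png

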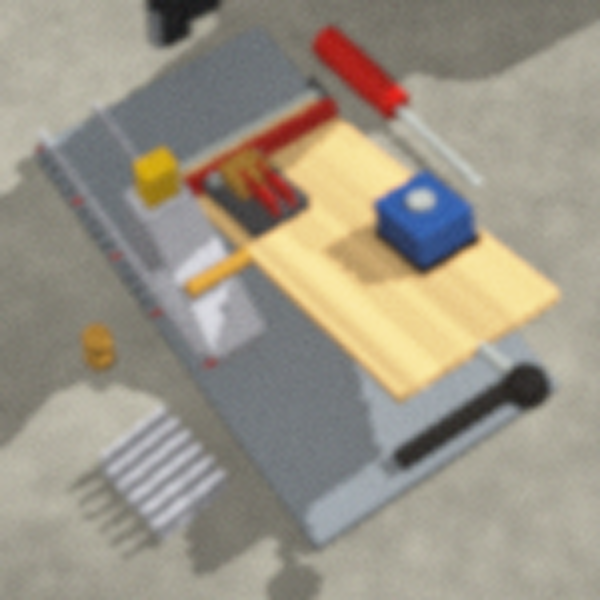

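```bash
python3 -c "
from station import bot
print(bot.sign_off())"
```

```text
the job is handed in; nothing more can be done
None
```

I raised the board by the ball in steps of about 0.012 rad. The key slipped at about 0.407 rad (angle from the TCP height), and I stopped there. I held until the key lay at the red stop bar, then released the ball. After release the picture positions of the block, key and board did not shift, and the blue block had not slid.

I slid the wedge about 84 mm by its yellow grip. The push force rose from about 1 N to 4.7 N where I expected the pin. I pressed to about 6.4 N, let go and lifted clear.

- **Last pictures:** they show the wedge in its channel under the pin, the key at the bar, the block still up the board, and the nearby goods (screwdriver, adapter, heat sink) in place. The fan and power supply were last seen in place before I gripped the wedge. I saw no sign that the robot touched the key or the block.
- **Time:** the job took 31.4 s of the 69 s allowed.
- **Not checked directly:**
  - I could not measure the gap between wedge face and pin after letting go. It is inferred from the seating force and the position match to about 1.5 mm.
  - The contact force on the pin is inferred from the wrist force.
- **Disagreement:** the two views differ by 2–5 mm on some points. The camera placed the released grip at -49.7 mm along the channel, and the arm's travel gave about the same.

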